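Load the specimen carrier into the purge dock and blow it off

TASK

Slide the brass specimen carrier, nose first and kept level, into the dock's track through its open end until it is fully home against the end stop. Only then push the spring-centred valve lever well over to its green side, hold it there for two seconds and let it spring back to the middle. Never swing the lever to its red side, and leave the beaker, the box and the jar where they are.

Things in the scene. Friction and masses are not known exactly. Their poses are not given: they have to be found in the camera images.
- dock_mouth (a point): Open end (mouth) of the fixed dock's track, mid-width, on the grey deck's surface, 8 mm above the bench, where the white lips begin. Axes: y = the way to slide in, x across, z up. The deck, which is also the track's floor, is 190 mm wide (x) and runs from y = -315 to +125 mm. Two blue guides, 15 mm high, narrow from 100 mm apart at y = -31 mm to 84 mm at the mouth.
- dock_stop (a point): Foot of the white end stop's face at deck level, 95 mm past the mouth along y; same axes; the stop is 40 mm high. From mouth to stop the track is 84 mm wide between its side walls, and two white lips overhang it with a 60 mm slot between them, undersides 17.5 mm and tops 23.5 mm above the deck: the carrier can enter only at the mouth.
- carrier_mid (a point): Loose brass specimen carrier, about 0.45 kg, flat on the deck before the mouth, nose roughly towards it (up to 0.35 rad askew). Point: middle of its length and width, 13.5 mm above its underside. Axes: y to its nose, x across, z up. Flange 120 (y) x 80 (x) x 15 mm; on it a platform 50 mm wide, 118 mm long, up to 27 mm above the underside, with fixed specimen stubs up to 35 mm.
- carrier_nose (a point): Middle of the carrier's front (nose) edge, 60 mm ahead of its middle, 5 mm above its underside; same axes. The flange's first 14 mm are only 66 mm wide, as a lead-in. Fully home, the nose meets the end stop.
- carrier_tail (a point): Middle of the carrier's rear face, 60 mm behind its middle, 25 mm above its underside; same axes. It is the rear face of a black upright push plate, 50 mm wide, 8 mm thick, from 27 to 55 mm above the underside. Fully home, the last 25 mm of the tail stay outside the lips, so it can be pushed there from behind.
- valve_pivot (a point): Pivot of the hand valve's lever, fixed, 55 mm above the bench. Its axes: x = level, towards the green side (green plate on the valve's foot), -x = the red side, y = the lever's hinge axis, z up. The valve is fixed to the bench: a grey block 80 mm (x) by 56 mm (y), its top 56 mm above the bench, on a foot plate 150 mm by 70 mm.
- valve_grip (a point): Middle of the lever's upright yellow handle grip, 85 mm from the pivot; the grip is 22 mm in diameter and 60 mm long (55 to 115 mm from the pivot), on a steel rod 10 mm thick.
- valve_lever (a joint): Lever angle in rad: 0 upright (middle), positive leaning to the green side, +-0.5 at the stops. A spring returns it to 0 when released, about 1.2 N m per rad: about 6 N at the grip's middle to hold it at 0.45.
- beaker_mid (a point): Clear plastic beaker standing upright, 84 mm in diameter, 95 mm high; the point is its centre. Leave alone.
- stub_box_mid (a point): White plastic box 80 x 120 x 30 mm high; the point is its centre. Leave alone.
- jar_mid (a point): Amber glass jar, 64 mm in diameter, 75 mm high; the point is its centre. Leave alone.
Not all that is in view belongs to the job. Of the things like the part that bears valve_pivot, leave any that is turquoise; of the rest the smaller one is meant.

How it is judged:
By the outcome, as a careful person would: the job done as asked, in the order asked, and still so for the second after the job is handed in, with the robot touching nothing.
It also fails if it takes over 72 s, if anything falls off the work surface, if the arm or the gripper's body presses on something with over 40 N, if the wrist force passes 120 N, or if a joint passes its speed limit or range.

ROBOT

A 6-joint arm with a two-finger parallel gripper is mounted at the origin on the work surface. World frame = base frame: x ahead of the robot, y to its left, z up, the work surface at z = 0. Lengths are in mm, angles in rad, forces in N, time in s.
With the tool pointing down it reaches from about 275 to 1000 mm from the base axis. Payload 8.4 kg.
Tool frame: the origin (TCP) lies at the very end of the fingers, on their centre line; the grasp point (between the pads) lies 19 mm behind it; z points along the fingers, y is the line along which they close (so a half turn about z gives the same grasp; the last joint's range is limited). The gripper opens to 85 mm and grips with 20 to 120 N. Pads are 22 mm wide; open, the fingers measure 114 mm over their backs; the gripper's body (76 mm by 85 mm) begins 54 mm behind the grasp point. The pads swing forward as they close: fully open they stand 13 mm farther back than shut.
Start: joints at [-1.346, 0.353, 1.633, -0, 1.155, -0.002], TCP at [140.536, -608.997, 231.281] pointing down, gripper open.
Joint ranges: [-2.63, 2.63], [-0.92, 2.1], [0.06, 2.66], [-1.3, 4.44], [0, 2.69], [-3.02, 3.02]. Speed limits (rad/s): [2.22, 2.22, 2.79, 3.14, 3.14, 3.14].

INTERFACE

Orientations are given as [roll, pitch, yaw] about the fixed x, y, z axes, in that order (R = Rz(yaw) Ry(pitch) Rx(roll)).
In Python, from rig import r, vision gives the robot as it stands. The module is installed in compiled form; this text tells all that it offers.
- The arm moves only by the tool play_rows, never from a script. Its argument "steps" is a list of rows, each an object with "delta_pos": the shift along the tool's x, y, z in cm, a list of three; "yaw": the turn about the tool's z in rad; "jaw": the opening in per cent of the stroke, from 0 (shut) to 100 (fully open). A call has exactly 8 rows; each row is the pose to reach, as a shift and turn from the pose commanded when the call began, along the tool's axes at that moment; what a row does not reach only later rows make up. A row lasts 1/10 s, in which the tool goes at most 50 mm and 8.59 degrees, less where a joint would pass 70% of its speed; a pose out of reach is approached as far as the arm can. A call with a gripper value outside its range is refused whole. The fingers move at their own pace and stop on an object; "grip_force" is the grip in N (left out, the last holds). Time passes only in rows, so rows that repeat a pose let the fingers close, or fill a call up. It gives the time, the measured TCP pose, the force, the opening and the grip force at its end, in the units of the state.
- r.sense(): the state, without advancing time (a new reading comes with each control period).
- vision.grab_frame(name): name is "side" or "top"; returns (picture, depth): 400x640x3 uint8, red, green, blue; 400x640 float32, mm along the optical axis (not along the pixel's ray), 0 where there is no reading.
- vision.calibration(name): a dict with "mtx" (3x3 intrinsics, pixels), "extrinsics" (4x4, takes a point from camera to world coordinates). Camera axes: x right, y down, z forward; pixel columns grow to the right and rows downward; lengths in mm; the calibration is good to about 2 mm. A picture is of the moment at which its call begins. calibration takes no time and is no camera call.
- r.sign_off(): hands the job in; it is judged then, once.
Trained networks look in the newest picture that a camera, given by its name, has taken for a name from the list of things; names that differ only in an ending like _2 or _b are one class to them, and where a whole thing is asked for, a point or a joint stands for the part that bears it (a point fixed in the world has none). Each returns a list of dicts, best first, with "conf" (0 to 1); they miss things now and then, are a little off and sometimes report something else, mostly with a low value. They report only what shows in the picture. A call takes as long as a camera call. They do not tell look-alikes from the thing itself.
- vision.cut_out(camera, thing): "region" (400x640 bool, what is visible of it) and "uv" ([column, row] in pixels, amid what is visible of it).
- vision.landmark_of(camera, thing): "uv" ([column, row] in pixels: a listed point, or the origin of a listed thing).
The state is a dict: "clock": time; "qpos": joint angles; "qvel": joint speeds; "joint_efforts": joint torques, N m; "eef_pos": TCP position; "tcp_rot": TCP orientation; "contact_force": force on the tool from outside, world axes, zero at the start; "wrist_torque": the same for the moment, N m; "opening": opening from 0.0 (shut) to 1.0 (fully open); "grasp_force": force on a finger pad.
Only numpy, scipy, OpenCV 4.12 (cv2) and the standard library are available. Lean on these libraries where they do the work, as an engineer would, in place of code of your own. Each camera call takes 0.05 s, during which the arm holds its last target. There are 200 camera calls.

## Working session

There is one attempt and no reset: what is moved stays moved. The work goes in short steps, Python scripts to look and compute and a tool call to move; the robot and the scene stay as the last step left them, time stands still between calls to the robot, and variables do not carry over. Pictures are saved under pics/ and viewed, at most 13 in all, crops included, and the job is handed in when it is done.

Besides the shell and the picture viewer there is one more tool, called after "Call:" as name(argument=value, ...), one argument or row to a line, values as JSON. play_rows: Moves the arm, as the interface text tells. Its arguments: {"type":"object","properties":{"steps":{"type":"array"},"grip_force":{"type":"number"}},"required":["steps"]}

```bash
mkdir -p pics; cat > h.py <<'E'
import numpy as np, cv2
from rig import r, vision
def world(cam,uv,depth=None,z=None):
    c=vision.calibration(cam);K=np.array(c["mtx"]);T=np.array(c["extrinsics"])
    d=np.linalg.inv(K)@np.array([uv[0],uv[1],1.0]); 
    if z is not None:
        dw=T[:3,:3]@d; return T[:3,3]+dw*(z-T[2,3])/dw[2]
    return T[:3,:3]@(d*depth)+T[:3,3]
E
python3 - <<'E'
from h import *
for c in("top","side"):
    p,d=vision.grab_frame(c); cv2.imwrite(f"pics/{c}0.png",p[:,:,::-1]); np.savez(f"{c}0.npz",p=p,d=d)
    for n in ["dock_mouth","dock_stop","carrier_mid","carrier_nose","carrier_tail","valve_pivot","valve_grip","beaker_mid","stub_box_mid","jar_mid"]:
        for o in vision.landmark_of(c,n)[:3]:
            u=np.array(o["uv"]);z=d[int(np.clip(u[1],0,399)),int(np.clip(u[0],0,639))]
            print(c,n,round(o["conf"],2),u.round(1),world(c,u,z).round(0))
    print(np.array(vision.calibration(c)["extrinsics"]).round(2).tolist())
s=r.sense();print(s["clock"],s["eef_pos"],s["tcp_rot"])
E
```

```text
top dock_mouth 0.89 [292.4 183.4] [539.  83.   7.]
top dock_mouth 0.6 [261.1 183.4] [542. 177.   6.]
top dock_stop 0.65 [191.1 216.8] [443. 373.  65.]
top dock_stop 0.64 [259.5 183.2] [542. 181.  13.]
top carrier_mid 0.83 [346.9 199.7] [483. -79.  35.]
top carrier_nose 0.94 [324.  195.7] [499. -11.   6.]
top carrier_tail 0.93 [369.2 194.5] [ 494. -142.   66.]
top carrier_tail 0.3 [345.  195.4] [496. -73.  36.]
top valve_pivot 0.94 [191.3 221.9] [428. 371.  69.]
top valve_pivot 0.81 [224.2 297.8] [213. 274.  88.]
top valve_pivot 0.61 [171.4 145.3] [654. 430.  66.]
top valve_grip 0.67 [208.4 303.7] [216. 280. 239.]
top valve_grip 0.66 [183.5 214.5] [451. 397.  58.]
top valve_grip 0.56 [166.7 137.6] [655. 410. 168.]
top beaker_mid 0.97 [348.6 101.9] [785. -94.   5.]
top beaker_mid 0.26 [284.8 104.7] [774.  99.  33.]
top stub_box_mid 0.92 [283.8 108.4] [764. 102.  29.]
top jar_mid 0.68 [481.3 174.4] [ 542. -462.   73.]
[[-0.03, -1.0, 0.09, 363.82], [-1.0, 0.03, 0.02, -30.43], [-0.02, -0.09, -1.0, 1471.67], [0.0, 0.0, 0.0, 1.0]]
side dock_mouth 0.55 [297.6 229.2] [532.  78.   4.]
side carrier_mid 0.65 [329.7 195.8] [488. -68.  34.]
side carrier_nose 0.94 [322.1 207.6] [496. -26.  16.]
side carrier_tail 0.76 [336.8 180.2] [ 494. -141.   37.]
side valve_pivot 0.77 [193.3 298.4] [648. 422.  59.]
side valve_pivot 0.7 [277.2 316.8] [430. 381.  66.]
side valve_pivot 0.65 [378.1 314.5] [209. 288.  93.]
side valve_grip 0.68 [274.6 297.4] [427. 382. 165.]
side valve_grip 0.66 [180.8 280.5] [650. 430. 154.]
side valve_grip 0.64 [382.9 288.2] [211. 294. 221.]
side beaker_mid 0.83 [260.5 166.7] [736. -58.  74.]
side stub_box_mid 0.63 [231.3 213.8] [738. 125.  27.]
side jar_mid 0.57 [365.1 126.6] [ 506. -443.   51.]
[[-0.91, -0.3, 0.28, 156.26], [-0.41, 0.66, -0.63, 734.67], [0.01, -0.69, -0.72, 948.81], [0.0, 0.0, 0.0, 1.0]]
1.1 [ 140.52506757 -608.99081177  231.26341068] [-3.14155473e+00 -2.62221230e-05  2.26743434e-01]
```

View pics/top0.png

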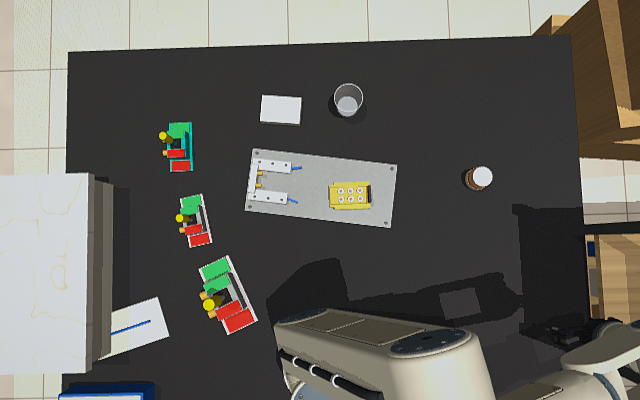

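View pics/side0.png

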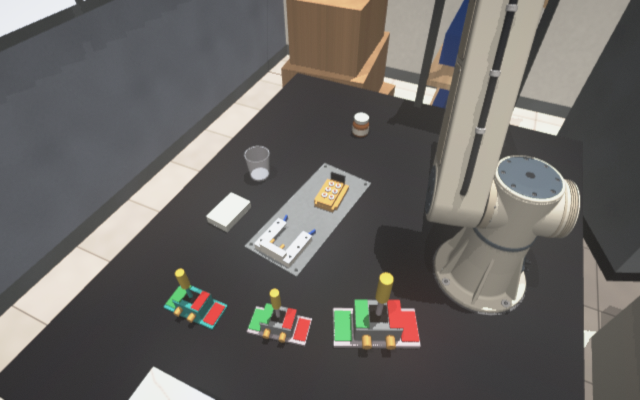

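The overhead view shows the deck from about (255,150) to (390,228), with the carrier at (350,196), its plate at (370,194) and the mouth near (292,183). Three valves are visible: turquoise (178,148), a small white-footed one (195,220) and a large one (227,295). The small white-footed valve is the one meant. In the side view it stands at (278,318).

```bash
cat > m.py <<'E'
from h import *
def cloud(cam,d):
    v,u=np.mgrid[0:400,0:640];c=vision.calibration(cam);K=np.array(c["mtx"]);T=np.array(c["extrinsics"])
    P=np.stack([(u-K[0,2])/K[0,0]*d,(v-K[1,2])/K[1,1]*d,d],-1)
    return P@T[:3,:3].T+T[:3,3]
def rect(pts):
    (c,(w,h),a)=cv2.minAreaRect(pts.astype(np.float32)); return np.round([*c,w,h,a],1)
E
python3 - <<'E'
from m import *
for cam in("top","side"):
    f=np.load(f"{cam}0.npz");p=f["p"].astype(int);d=f["d"];W=cloud(cam,d);x,y,z=W[...,0],W[...,1],W[...,2]
    R,G,B=p[...,0],p[...,1],p[...,2]
    box=(x>380)&(x<640)&(y>-260)&(y<260)&(d>0)
    deck=box&(R>90)&(z<60)
    m=cv2.connectedComponentsWithStats(deck.astype(np.uint8));k=1+np.argmax(m[2][1:,4]);dm=m[1]==k
    print(cam,"bench z",np.median(z[(x>600)&(x<700)&(y>-300)&(y<-200)]),"deck z",np.median(z[dm]),rect(W[dm][:,:2]))
    brass=box&(R>B+50)&(R>110)&(y<30)&(y>-200); print("brass",brass.sum(),rect(W[brass][:,:2]),W[brass].mean(0).round(1))
    pl=brass&(z>20+8); print("plat",pl.sum(),rect(W[pl][:,:2]),np.median(z[pl]))
    bl=box&(z>50)&(y<-60); print("plate",bl.sum(),W[bl].mean(0).round(1), rect(W[bl][:,:2]) if bl.sum()>3 else '', np.median(p[bl],axis=0))
    wl=box&(R>200)&(z>22)&(y>30); print("lips",wl.sum(),rect(W[wl][:,:2]))
    blue=box&(B>R+40); print("blue",blue.sum(),[W[blue&(s*(x-530)>0)].mean(0).round(1) for s in(1,-1)])
    vb=(x>360)&(x<500)&(y>300)&(y<460)&(d>0)
    for n,c in(("green",(G>R+60)&(G>B+40)),("red",(R>G+80)&(R>B+80)),("yel",(R>150)&(G>130)&(B<90)&(z>90))):
        q=vb&c; print(n,q.sum(),W[q].mean(0).round(1),W[q].min(0).round(),W[q].max(0).round())
E
```

```text
top bench z 1.0893402455516252 deck z 10.301589594875622 [526.6  -1.1 443.1 194.3  81.7]
brass 859 [498.4 -86.8  82.8 121.3   0.8] [495.8 -84.1  30.5]
plat 513 [ 4.957e+02 -8.720e+01  7.710e+01  1.171e+02  4.000e-01] 35.625271045133104
plate 56 [ 497.4 -140.1   62.6] [ 497.8 -114.7   60.1   49.4   88.5] [63.5 60.5 62.5]
lips 881 [546.9 149.7 114.2 123.1  81.6]
blue 58 [array([585. ,  70. ,  20.8]), array([488.2,  84.5,  20.4])]
green 259 [476.5 384.7  37. ] [452. 355.  -2.] [500. 426.  68.]
red 325 [390.9 365.8  33.4] [362. 333.   4.] [423. 395.  67.]
yel 44 [435.1 374.9 171.1] [427. 366. 165.] [443. 385. 177.]
side bench z -1.1521200272061378 deck z 7.961021005557882 [524.1  -9.8 458.  202.   81.6]
brass 603 [497.5 -93.7  89.5 140.3   0.7] [489.6 -78.   27.8]
plat 304 [492.6 -83.8  50.7 115.2   0.7] 34.2146601534825
plate 59 [ 492.9 -141.2   58.3] [ 493.1 -141.5   12.4   50.2   88.3] [58. 55. 53.]
lips 751 [543.8 145.4 121.2 125.4  81.2]
blue 39 [array([583.3,  63.7,  18.6]), array([484. ,  76.8,  17.5])]
green 316 [475.6 385.4  35.1] [438. 330.   0.] [500. 416. 113.]
red 430 [388.9 365.   31.2] [361. 314.  -3.] [437. 395.  62.]
yel 9 [429.1 381.5 166.9] [423. 375. 165.] [438. 384. 169.]
```

```bash
python3 - <<'E'
import numpy as np,cv2
a=cv2.imread("pics/top0.png")[140:240,230:410];b=cv2.imread("pics/side0.png")[160:350,235:375]
a=cv2.resize(a,None,fx=4.4,fy=4.4,interpolation=2);cv2.imwrite("pics/a.png",a[:, :800])
cv2.imwrite("pics/b.png",cv2.resize(b,None,fx=3.1,fy=3.1,interpolation=2))
E
```

```text
(no output)
```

View pics/a.png

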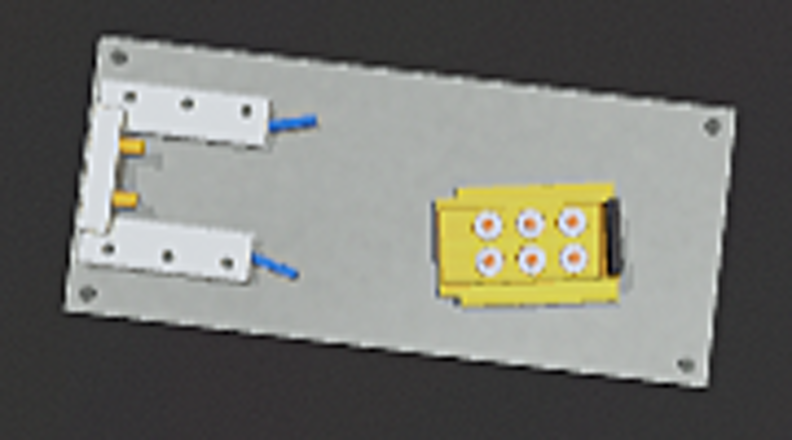

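View pics/b.png

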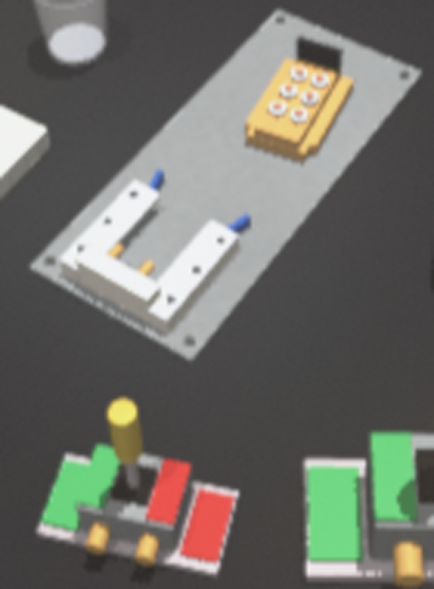

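The crops show the carrier about 9° askew from the dock axis, with its black plate at the right end, and the lever upright between green and red. Next I move above the plate.

Call:
play_rows(
  steps=[
    {"delta_pos": [45.2,-38.1,9],"yaw": -1.354,"jaw": 100},
    {"delta_pos": [45.2,-38.1,9],"yaw": -1.354,"jaw": 100},
    {"delta_pos": [45.2,-38.1,9],"yaw": -1.354,"jaw": 100},
    {"delta_pos": [45.2,-38.1,9],"yaw": -1.354,"jaw": 100},
    {"delta_pos": [45.2,-38.1,9],"yaw": -1.354,"jaw": 100},
    {"delta_pos": [45.2,-38.1,9],"yaw": -1.354,"jaw": 100},
    {"delta_pos": [45.2,-38.1,9],"yaw": -1.354,"jaw": 100},
    {"delta_pos": [45.2,-38.1,9],"yaw": -1.354,"jaw": 100},
  ],
)

```text
clock: 1.9
eef_pos: [378.9, -291.1, 171.2]
tcp_rot: [3.141, 0.001, 1.433]
contact_force: [0.4, -0.5, 0.4]
opening: 1.001
grasp_force: 0.0
```

```bash
cat > go.py <<'E'
import sys
from h import *
def delta(x,y,z,psi):
    s=r.sense(); p=np.array(s["eef_pos"]); a=s["tcp_rot"][2]
    d=np.array([x,y,z])-p; c,sn=np.cos(a),np.sin(a)
    print("t",round(s["clock"],2),"p",p.round(1),"yaw",round(np.degrees(a),2),"rp",np.round(s["tcp_rot"][:2],3),"F",np.round(s["contact_force"],1),"open",round(s["opening"],3),"q",np.round(s["qpos"],2))
    print("cm",(np.array([d[0]*c+d[1]*sn,d[0]*sn-d[1]*c,-d[2]])/10).round(2),"yaw",round(-np.radians(psi-np.degrees(a)),4))
if __name__=="__main__": delta(*map(float,sys.argv[1:]))
E
python3 go.py 495.5 -136 140 90.6
```

```text
t 1.9 p [ 378.9 -291.1  171.2] yaw 82.09 rp [3.141e+00 1.000e-03] F [ 0.4 -0.5  0.4] open 1.001 q [-0.66  0.2   2.   -0.    0.94 -0.52]
cm [16.97  9.42  3.12] yaw -0.1486
```

Call:
play_rows(
  steps=[
    {"delta_pos": [17,9.4,3],"yaw": -0.149,"jaw": 100},
    {"delta_pos": [17,9.4,3],"yaw": -0.149,"jaw": 100},
    {"delta_pos": [17,9.4,3],"yaw": -0.149,"jaw": 100},
    {"delta_pos": [17,9.4,3],"yaw": -0.149,"jaw": 100},
    {"delta_pos": [17,9.4,3],"yaw": -0.149,"jaw": 100},
    {"delta_pos": [17,9.4,3],"yaw": -0.149,"jaw": 100},
    {"delta_pos": [17,9.4,3],"yaw": -0.149,"jaw": 100},
    {"delta_pos": [17,9.4,3],"yaw": -0.149,"jaw": 100},
  ],
)

```text
clock: 2.7
eef_pos: [494.7, -138.9, 141.3]
tcp_rot: [3.142, 0.0, 1.574]
contact_force: [0.7, 0.3, -0.1]
opening: 0.997
grasp_force: 0.0
```

```bash
python3 go.py 495.5 -136 34 90.6; python3 - <<'E'
from m import *
p,d=vision.grab_frame("side");cv2.imwrite("pics/s1.png",cv2.resize(p[120:260,250:430,::-1],None,fx=4,fy=4))
E
```

```text
t 2.7 p [ 494.7 -138.9  141.3] yaw 90.2 rp [3.142 0.   ] F [ 0.7  0.3 -0.1] open 0.997 q [-0.28  0.29  1.95 -0.    0.9  -0.28]
cm [ 0.29  0.08 10.73] yaw -0.007
```

View pics/s1.png

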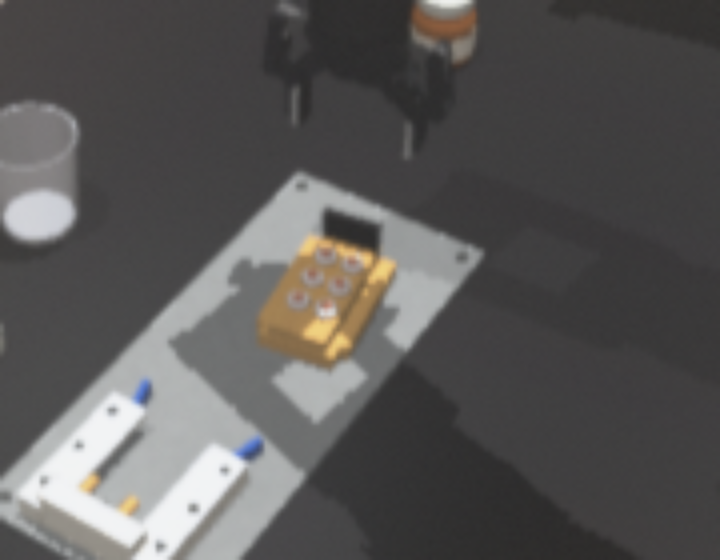

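The open fingers at (295,105) and (408,140) straddle the plate at (350,232). I descend and close gently.

Call:
play_rows(
  steps=[
    {"delta_pos": [0.3,0.1,3.5],"yaw": -0.007,"jaw": 100},
    {"delta_pos": [0.3,0.1,7],"yaw": -0.007,"jaw": 100},
    {"delta_pos": [0.3,0.1,9],"yaw": -0.007,"jaw": 100},
    {"delta_pos": [0.3,0.1,10.6],"yaw": -0.007,"jaw": 100},
    {"delta_pos": [0.3,0.1,10.6],"yaw": -0.007,"jaw": 80},
    {"delta_pos": [0.3,0.1,10.6],"yaw": -0.007,"jaw": 60},
    {"delta_pos": [0.3,0.1,10.6],"yaw": -0.007,"jaw": 45},
    {"delta_pos": [0.3,0.1,10.6],"yaw": -0.007,"jaw": 45},
  ],
  grip_force=25,
)

```text
clock: 3.55
eef_pos: [496.7, -135.4, 36.1]
tcp_rot: [3.14, 0.001, 1.583]
contact_force: [-0.7, -2.0, 2.1]
opening: 0.575
grasp_force: 26.4
```

```bash
python3 go.py 495.5 -136 34 90.6
```

```text
t 3.55 p [ 496.7 -135.4   36.1] yaw 90.68 rp [3.14e+00 1.00e-03] F [-0.7 -2.   2.1] open 0.575 q [-0.27  0.46  2.01 -0.    0.67 -0.28]
cm [-0.06 -0.12  0.21] yaw 0.0014
```

```bash
python3 go.py 514.4 -77.1 36.1 81.6
```

```text
t 3.55 p [ 496.7 -135.4   36.1] yaw 90.68 rp [3.14e+00 1.00e-03] F [-0.7 -2.   2.1] open 0.575 q [-0.27  0.46  2.01 -0.    0.67 -0.28]
cm [5.81 1.84 0.  ] yaw 0.1585
```

Call:
play_rows(
  steps=[
    {"delta_pos": [0.8,0.2,0],"yaw": 0.02,"jaw": 45},
    {"delta_pos": [1.6,0.5,0],"yaw": 0.045,"jaw": 45},
    {"delta_pos": [2.5,0.8,0],"yaw": 0.07,"jaw": 45},
    {"delta_pos": [3.4,1.1,0],"yaw": 0.095,"jaw": 45},
    {"delta_pos": [4.3,1.4,0],"yaw": 0.12,"jaw": 45},
    {"delta_pos": [5.2,1.65,0],"yaw": 0.145,"jaw": 45},
    {"delta_pos": [5.8,1.84,0],"yaw": 0.158,"jaw": 45},
    {"delta_pos": [5.8,1.84,0],"yaw": 0.158,"jaw": 45},
  ],
)

```text
clock: 4.35
eef_pos: [514.8, -76.1, 36.1]
tcp_rot: [3.14, -0.0, 1.425]
contact_force: [-0.4, 3.8, 7.0]
opening: 0.578
grasp_force: 26.9
```

```bash
python3 go.py 514.4 -77.1 36.1 81.6;  python3 - <<'E'
from m import *
for c in("top","side"):
    p,d=vision.grab_frame(c);np.savez(c+"2.npz",p=p,d=d)
    if c=="side": cv2.imwrite("pics/s2.png",cv2.resize(p[150:280,230:390,::-1],None,fx=4.5,fy=4.5,interpolation=2))
    else: cv2.imwrite("pics/t2.png",cv2.resize(p[130:240,220:400,::-1],None,fx=4.4,fy=4.4,interpolation=2))
E
```

```text
t 4.35 p [514.8 -76.1  36.1] yaw 81.64 rp [ 3.14 -0.  ] F [-0.4  3.8  7. ] open 0.578 q [-0.15  0.47  2.    0.    0.67 -0.  ]
cm [-0.11 -0.03  0.  ] yaw 0.0007
```

View pics/t2.png

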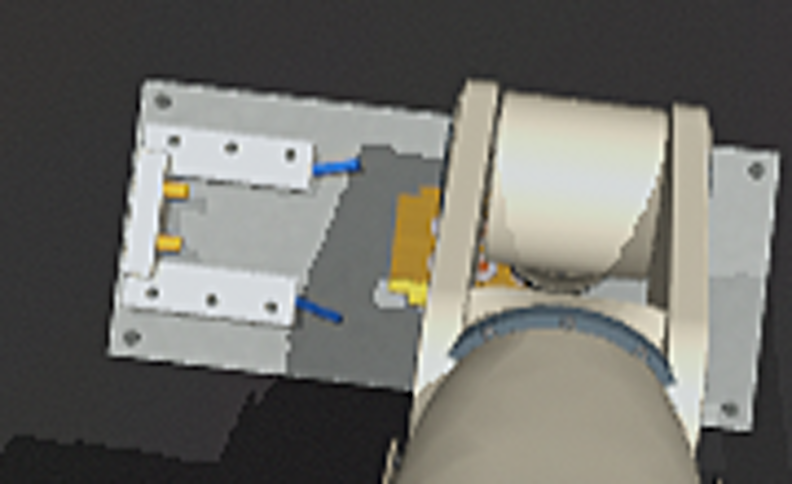

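View pics/s2.png

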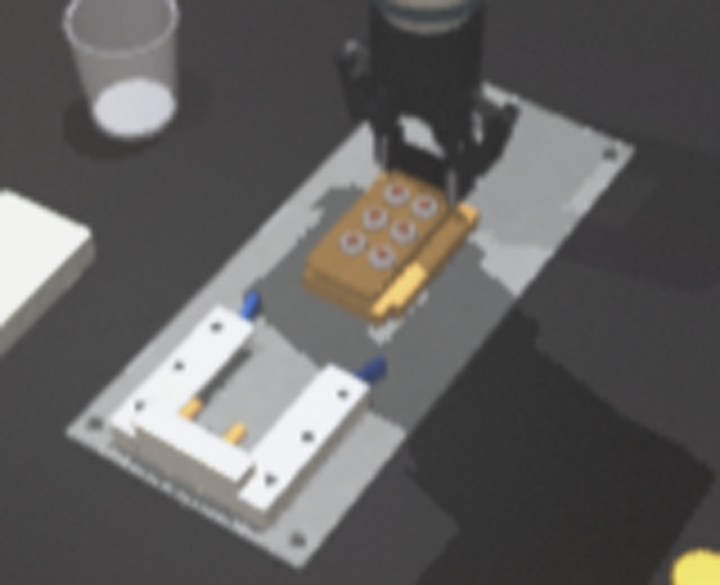

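The carrier is gripped and roughly parallel to the track, with its nose about 30 mm before the guides. I check the lateral offset numerically in one cloud.

```bash
python3 - <<'E'
from m import *
th=np.radians(81.6);ya=np.array([np.cos(th),np.sin(th)]);xa=np.array([ya[1],-ya[0]])
for cam in("side","top"):
    f=np.load(cam+"2.npz");p=f["p"].astype(int);W=cloud(cam,f["d"]);q=W[...,:2]-[539.5,93];X=q@xa;Y=q@ya;Z=W[...,2];R,G,B=[p[...,i] for i in range(3)]
    br=(R>B+40)&(R>70)&(abs(X)<60)&(Y>-180)&(Y<-40)
    wh=(R>170)&(Z>23)&(Z<50)&(abs(X)<75)
    gray=(abs(R-B)<25)&(Z<16)&(abs(X)<130)
    blue=(B>R+30)&(abs(X)<70)&(Y<10)&(Y>-50)
    for lo in range(-170,-45,15):
        s=br&(Y>=lo)&(Y<lo+15)
        h=s&(Z>29); l=s
        if s.sum()>5: print(cam,lo,s.sum(),"all X",X[s].min().round(1),X[s].max().round(1),"plat",(X[h].min().round(1),X[h].max().round(1)) if h.sum() else "")
    print("nose Y",Y[br].max().round(1))
    for lo in range(0,80,15):
        s=wh&(Y>=lo)&(Y<lo+15)
        if s.sum(): print("lip",lo,X[s].min().round(1),X[s&(X<0)].max().round(1),X[s&(X>0)].min().round(1),X[s].max().round(1))
    print("lip Y",Y[wh].min().round(1)," blue",[(X[b].mean().round(1),Y[b].mean().round(1)) for b in (blue&(X>0),blue&(X<0))])
E
```

```text
side -170 61 all X -42.5 39.6 plat (np.float64(-36.8), np.float64(24.9))
side -155 70 all X -43.6 37.2 plat (np.float64(-26.6), np.float64(24.4))
side -140 67 all X -42.5 47.4 plat (np.float64(-27.4), np.float64(24.6))
side -125 77 all X -41.8 47.8 plat (np.float64(-28.6), np.float64(21.6))
side -110 63 all X -43.7 35.9 plat (np.float64(-28.4), np.float64(22.1))
side -95 82 all X -42.6 36.8 plat (np.float64(-28.3), np.float64(23.7))
side -80 106 all X -42.4 37.1 plat (np.float64(-28.3), np.float64(23.1))
side -65 63 all X -35.0 24.7 plat (np.float64(-27.2), np.float64(18.3))
nose Y -59.3
lip 0 -65.8 -34.5 24.7 57.1
lip 15 -67.7 -34.2 25.1 56.5
lip 30 -66.3 -34.5 24.4 59.2
lip 45 -67.2 -35.0 26.1 57.4
lip 60 -66.8 -33.2 24.7 57.7
lip 75 -66.9 -18.5 8.6 55.7
lip Y -175.7  blue [(np.float64(48.2), np.float64(-24.5)), (np.float64(-54.5), np.float64(-22.4))]
top -155 13 all X -41.8 -9.5 plat (np.float64(-41.8), np.float64(-9.5))
top -140 28 all X -42.2 -7.2 plat (np.float64(-42.2), np.float64(-7.2))
top -125 10 all X -23.6 28.1 plat (np.float64(-23.6), np.float64(2.8))
top -95 77 all X -39.0 44.7 plat (np.float64(-30.9), np.float64(38.2))
top -80 125 all X -38.8 44.4 plat (np.float64(-24.4), np.float64(34.5))
top -65 26 all X -29.4 33.2 plat (np.float64(-21.3), np.float64(14.9))
nose Y -59.5
lip 0 -62.8 -32.0 30.0 60.7
lip 15 -62.4 -31.7 28.7 60.0
lip 30 -63.2 -32.7 28.8 60.2
lip 45 -62.9 -31.8 30.7 60.5
lip 60 -62.8 -32.3 28.7 60.7
lip 75 -63.2 -16.8 12.9 59.9
lip Y -147.5  blue [(np.float64(48.3), np.float64(-16.1)), (np.float64(-49.4), np.float64(-15.9))]
```

Both cameras put the carrier about 2–4 mm to +x of the track, and parallel to it. I shift by −3 mm and advance into the guides.

Call:
play_rows(
  steps=[
    {"delta_pos": [0.5,-0.15,-0.02],"yaw": 0,"jaw": 45},
    {"delta_pos": [1.2,-0.28,-0.02],"yaw": 0,"jaw": 45},
    {"delta_pos": [2,-0.28,-0.02],"yaw": 0,"jaw": 45},
    {"delta_pos": [3,-0.28,-0.02],"yaw": 0,"jaw": 45},
    {"delta_pos": [4,-0.28,-0.02],"yaw": 0,"jaw": 45},
    {"delta_pos": [5,-0.28,-0.02],"yaw": 0,"jaw": 45},
    {"delta_pos": [5.8,-0.28,-0.02],"yaw": 0,"jaw": 45},
    {"delta_pos": [6,-0.28,-0.02],"yaw": 0,"jaw": 45},
  ],
)

```text
clock: 5.25
eef_pos: [520.6, -16.6, 36.1]
tcp_rot: [3.14, 0.0, 1.426]
contact_force: [-1.3, -6.1, 7.8]
opening: 0.575
grasp_force: 27.0
```

```bash
python3 go.py 537 75 36.1 81.6; python3 -c "
from rig import r;s=r.sense();print(s['wrist_torque'],s['grasp_force'])"
```

```text
t 5.25 p [520.6 -16.6  36.1] yaw 81.69 rp [3.14 0.  ] F [-1.3 -6.1  7.8] open 0.575 q [-0.03  0.47  2.   -0.    0.67  0.11]
cm [ 9.3  0.3 -0. ] yaw 0.0017
[-1.03426637  0.26663027 -0.01066459] 27.04507738351822
```

Call:
play_rows(
  steps=[
    {"delta_pos": [0.4,0,-0.03],"yaw": 0,"jaw": 45},
    {"delta_pos": [0.8,0,-0.03],"yaw": 0,"jaw": 45},
    {"delta_pos": [1.2,0,-0.03],"yaw": 0,"jaw": 45},
    {"delta_pos": [1.6,0,-0.03],"yaw": 0,"jaw": 45},
    {"delta_pos": [2,0,-0.03],"yaw": 0,"jaw": 45},
    {"delta_pos": [2.4,0,-0.03],"yaw": 0,"jaw": 45},
    {"delta_pos": [2.8,0,-0.03],"yaw": 0,"jaw": 45},
    {"delta_pos": [3,0,-0.03],"yaw": 0,"jaw": 45},
  ],
)

```text
clock: 6.05
eef_pos: [524.6, 12.8, 36.1]
tcp_rot: [3.141, 0.0, 1.425]
contact_force: [-1.1, -5.8, 7.4]
opening: 0.577
grasp_force: 26.9
```

```bash
python3 go.py 537 75 36.1 81.6; python3 -c "
from rig import r;s=r.sense();print(s['wrist_torque'],s['grasp_force'])"
```

```text
t 6.05 p [524.6  12.8  36.1] yaw 81.65 rp [3.141 0.   ] F [-1.1 -5.8  7.4] open 0.577 q [ 0.02  0.47  1.99 -0.    0.68  0.17]
cm [6.33 0.32 0.  ] yaw 0.0009
[-0.90028907  0.13944767 -0.02528101] 26.924330592155457
```

Call:
play_rows(
  steps=[
    {"delta_pos": [0.6,0,-0.02],"yaw": 0,"jaw": 45},
    {"delta_pos": [1.2,0,-0.02],"yaw": 0,"jaw": 45},
    {"delta_pos": [1.9,0,-0.02],"yaw": 0,"jaw": 45},
    {"delta_pos": [2.6,0,-0.02],"yaw": 0,"jaw": 45},
    {"delta_pos": [3.3,0,-0.02],"yaw": 0,"jaw": 45},
    {"delta_pos": [4,0,-0.02],"yaw": 0,"jaw": 45},
    {"delta_pos": [4.7,0,-0.02],"yaw": 0,"jaw": 45},
    {"delta_pos": [5.2,0,-0.02],"yaw": 0,"jaw": 45},
  ],
)

```text
clock: 6.85
eef_pos: [532.0, 64.6, 36.1]
tcp_rot: [3.141, 0.0, 1.425]
contact_force: [-1.2, -6.2, 7.1]
opening: 0.579
grasp_force: 26.8
```

```bash
python3 go.py 537 75 36.1 81.6; python3 -c "
from rig import r;s=r.sense();print(s['wrist_torque'],s['grasp_force'])"
```

```text
t 6.85 p [532.   64.6  36.1] yaw 81.66 rp [3.141 0.   ] F [-1.2 -6.2  7.1] open 0.579 q [ 0.12  0.49  1.96 -0.    0.69  0.26]
cm [1.1  0.35 0.  ] yaw 0.001
[-0.89661749  0.05830825  0.053488  ] 26.844474971294403
```

Remaining travel is about 11–12 mm, so I creep up to the stop.

Call:
play_rows(
  steps=[
    {"delta_pos": [0.2,0,0],"yaw": 0,"jaw": 45},
    {"delta_pos": [0.4,0,0],"yaw": 0,"jaw": 45},
    {"delta_pos": [0.6,0,0],"yaw": 0,"jaw": 45},
    {"delta_pos": [0.8,0,0],"yaw": 0,"jaw": 45},
    {"delta_pos": [0.95,0,0],"yaw": 0,"jaw": 45},
    {"delta_pos": [1.1,0,0],"yaw": 0,"jaw": 45},
    {"delta_pos": [1.2,0,0],"yaw": 0,"jaw": 45},
    {"delta_pos": [1.2,0,0],"yaw": 0,"jaw": 45},
  ],
)

```text
clock: 7.65
eef_pos: [533.7, 76.3, 36.1]
tcp_rot: [3.141, 0.0, 1.425]
contact_force: [0.4, -4.2, 5.9]
opening: 0.579
grasp_force: 26.9
```

```bash
python3 go.py 537 75 36.1 81.6
```

```text
t 7.65 p [533.7  76.3  36.1] yaw 81.65 rp [3.141 0.   ] F [ 0.4 -4.2  5.9] open 0.579 q [ 0.14  0.49  1.96 -0.    0.7   0.29]
cm [-0.08  0.35  0.  ] yaw 0.0009
```

Call:
play_rows(
  steps=[
    {"delta_pos": [0.1,0,0],"yaw": 0,"jaw": 45},
    {"delta_pos": [0.2,0,0],"yaw": 0,"jaw": 45},
    {"delta_pos": [0.3,0,0],"yaw": 0,"jaw": 45},
    {"delta_pos": [0.4,0,0],"yaw": 0,"jaw": 45},
    {"delta_pos": [0.5,0,0],"yaw": 0,"jaw": 45},
    {"delta_pos": [0.55,0,0],"yaw": 0,"jaw": 45},
    {"delta_pos": [0.6,0,0],"yaw": 0,"jaw": 45},
    {"delta_pos": [0.6,0,0],"yaw": 0,"jaw": 45},
  ],
)

```text
clock: 8.45
eef_pos: [532.8, 79.2, 35.9]
tcp_rot: [-3.139, 0.005, 1.426]
contact_force: [-4.6, -25.3, 12.9]
opening: 0.581
grasp_force: 27.1
```

```bash
python3 go.py 537 75 36.1 81.6
```

```text
t 8.45 p [532.8  79.2  35.9] yaw 81.73 rp [-3.139  0.005] F [ -4.6 -25.3  12.9] open 0.581 q [ 0.15  0.49  1.95 -0.01  0.7   0.3 ]
cm [-0.36  0.47 -0.02] yaw 0.0023
```

Call:
play_rows(
  steps=[
    {"delta_pos": [0,0,0],"yaw": 0,"jaw": 75},
    {"delta_pos": [0,0,0],"yaw": 0,"jaw": 90},
    {"delta_pos": [0,0,0],"yaw": 0,"jaw": 90},
    {"delta_pos": [0,0,-1],"yaw": 0,"jaw": 90},
    {"delta_pos": [0,0,-4],"yaw": 0,"jaw": 90},
    {"delta_pos": [0,0,-8],"yaw": 0,"jaw": 90},
    {"delta_pos": [-4,0,-12],"yaw": 0,"jaw": 90},
    {"delta_pos": [-8,0,-15],"yaw": 0,"jaw": 90},
  ],
)

```text
clock: 9.25
eef_pos: [524.0, 8.3, 184.4]
tcp_rot: [3.14, -0.001, 1.428]
contact_force: [0.5, -1.0, -0.1]
opening: 0.9
grasp_force: 0.0
```

```bash
cat > chk.py <<'E'
from m import *
th=np.radians(81.6);ya=np.array([np.cos(th),np.sin(th)]);xa=np.array([ya[1],-ya[0]])
for cam in("side","top"):
    p,d=vision.grab_frame(cam);np.savez(cam+"3.npz",p=p,d=d);p=p.astype(int);W=cloud(cam,d);q=W[...,:2]-[539.5,93];X=q@xa;Y=q@ya;Z=W[...,2];R,G,B=[p[...,i] for i in range(3)]
    br=(R>B+40)&(R>70)&(abs(X)<24)&(Y>-60)&(Y<110)&(Z>28)&(Z<50)
    pl=(Z>50)&(Z<75)&(abs(X)<60)&(Y>-80)&(Y<20)
    st=(R>150)&(abs(R-B)<30)&(Z>38)&(Z<60)&(abs(X)<25)&(Y>60)
    lip=(R>150)&(abs(R-B)<30)&(Z>23)&(Z<40)&(abs(X)>40)&(abs(X)<60)&(Y>-30)&(Y<60)
    for n,m in(("brass",br),("plate",pl),("stop",st),("lip",lip)):
        if m.sum()>3: print(cam,n,m.sum(),"X",np.percentile(X[m],[3,97]).round(1),"Y",np.percentile(Y[m],[2,50,98]).round(1))
E
python3 chk.py; python3 go.py 430 375 240 90; python3 - <<'E'
import numpy as np,cv2
p=np.load("side3.npz")["p"];cv2.imwrite("pics/s3.png",cv2.resize(p[170:350,180:400,::-1],None,fx=3.3,fy=3.3,interpolation=2))
E
```

```text
side brass 273 X [-22.6  18.7] Y [-19.1  39.8  85.5]
side plate 73 X [-30.5  15.1] Y [-27.6 -20.4 -17.9]
side stop 137 X [-23.7  22.3] Y [ 61.5 103.3 113.8]
side lip 185 X [-58.3  56.4] Y [-0.6 29.3 59.1]
top brass 248 X [-23.1  21.1] Y [-13.7  69.5  94.1]
top plate 30 X [-26.2  -0.4] Y [-26.  -22.7 -18.3]
top stop 124 X [-22.7  23.4] Y [ 63.1 103.4 113.2]
top lip 78 X [-59.2  58.3] Y [35.6 47.8 59. ]
t 9.35 p [525.4   5.2 186.6] yaw 81.54 rp [ 3.135 -0.   ] F [0.2 0.5 0.9] open 0.903 q [ 0.01  0.25  1.89 -0.    0.99  0.16]
cm [ 35.17 -14.88  -5.34] yaw -0.1477
```

View pics/s3.png

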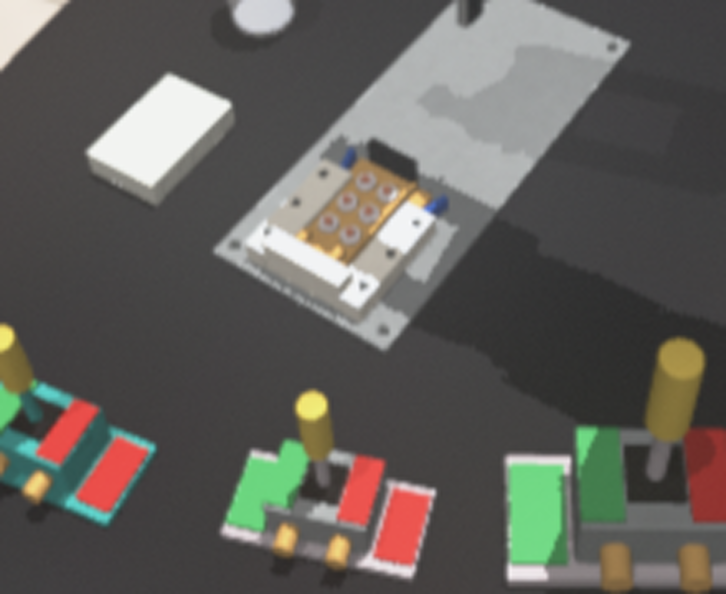

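The plate's rear is at Y≈−26 (expected −25 when home) and the nose is at the stop. I give it a confirming push from behind with closed fingers.

Call:
play_rows(
  steps=[
    {"delta_pos": [0,0,3],"yaw": 0,"jaw": 0},
    {"delta_pos": [0,0,7],"yaw": 0,"jaw": 0},
    {"delta_pos": [0,0,11],"yaw": 0,"jaw": 0},
    {"delta_pos": [0,0,13.5],"yaw": 0,"jaw": 0},
    {"delta_pos": [0,0,14.6],"yaw": 0,"jaw": 0},
    {"delta_pos": [1.5,0,14.6],"yaw": 0,"jaw": 0},
    {"delta_pos": [3,0,14.6],"yaw": 0,"jaw": 0},
    {"delta_pos": [4,0,14.6],"yaw": 0,"jaw": 0},
  ],
)

```text
clock: 10.15
eef_pos: [530.8, 49.5, 37.2]
tcp_rot: [3.139, -0.001, 1.426]
contact_force: [-0.0, 0.5, 0.3]
opening: 0.003
grasp_force: 0.0
```

Call:
play_rows(
  steps=[
    {"delta_pos": [0.3,0,0],"yaw": 0,"jaw": 0},
    {"delta_pos": [0.6,0,0],"yaw": 0,"jaw": 0},
    {"delta_pos": [0.8,0,0],"yaw": 0,"jaw": 0},
    {"delta_pos": [1,0,0],"yaw": 0,"jaw": 0},
    {"delta_pos": [1.2,0,0],"yaw": 0,"jaw": 0},
    {"delta_pos": [1.4,0,0],"yaw": 0,"jaw": 0},
    {"delta_pos": [1.5,0,0],"yaw": 0,"jaw": 0},
    {"delta_pos": [1.5,0,0],"yaw": 0,"jaw": 0},
  ],
)

```text
clock: 10.95
eef_pos: [530.6, 56.9, 36.2]
tcp_rot: [-3.14, 0.007, 1.427]
contact_force: [-3.0, -37.7, 11.4]
opening: -0.004
grasp_force: 19.1
```

```bash
python3 go.py 534 57 40 81.6
```

```text
t 10.95 p [530.6  56.9  36.2] yaw 81.77 rp [-3.14   0.007] F [ -3.  -37.7  11.4] open -0.004 q [ 0.11  0.48  1.97 -0.01  0.69  0.26]
cm [ 0.06  0.34 -0.38] yaw 0.0029
```

The carrier is firmly seated: a 38 N push left it at the same place. I retreat, rise and go to the red side of the lever.

Call:
play_rows(
  steps=[
    {"delta_pos": [-1.5,0,0],"yaw": 0,"jaw": 0},
    {"delta_pos": [-4,0,0],"yaw": 0,"jaw": 0},
    {"delta_pos": [-5,0,-3],"yaw": 0,"jaw": 0},
    {"delta_pos": [-5,0,-8],"yaw": 0,"jaw": 0},
    {"delta_pos": [-5,0,-13],"yaw": 0,"jaw": 0},
    {"delta_pos": [-5,0,-17],"yaw": -0.1,"jaw": 0},
    {"delta_pos": [-5,0,-20],"yaw": -0.2,"jaw": 0},
    {"delta_pos": [-5,0,-22],"yaw": -0.3,"jaw": 0},
  ],
  grip_force=60,
)

```text
clock: 11.75
eef_pos: [524.9, 12.6, 258.6]
tcp_rot: [3.138, 0.0, 1.728]
contact_force: [1.2, 0.2, -0.5]
opening: 0.001
grasp_force: 0.0
```

```bash
python3 go.py 367 361 255 102.8; python3 chk.py
```

```text
t 11.75 p [524.9  12.6 258.6] yaw 99.02 rp [3.138 0.   ] F [ 1.2  0.2 -0.5] open 0.001 q [ 0.02  0.17  1.82  0.    1.15 -0.14]
cm [ 36.89 -10.13   0.36] yaw -0.0659
side brass 266 X [-22.5  18. ] Y [-19.6  40.3  86.7]
side plate 73 X [-31.6  15.2] Y [-27.5 -20.1 -17.1]
side stop 128 X [-23.3  22.8] Y [ 62.  103.5 113.8]
side lip 190 X [-59.4  56.2] Y [-1.5 29.5 58.4]
top brass 224 X [-22.8  19. ] Y [-14.2  72.   92.7]
top plate 44 X [-26.8  11.1] Y [-25.7 -21.9 -17.8]
top stop 115 X [-22.4  22.9] Y [ 65.9 103.9 113.6]
top lip 25 X [-59.4 -41.3] Y [-0.3  4.2 59.4]
```

Call:
play_rows(
  steps=[
    {"delta_pos": [36.9,-10.1,0.4],"yaw": -0.066,"jaw": 0},
    {"delta_pos": [36.9,-10.1,0.4],"yaw": -0.066,"jaw": 0},
    {"delta_pos": [36.9,-10.1,0.4],"yaw": -0.066,"jaw": 0},
    {"delta_pos": [36.9,-10.1,0.4],"yaw": -0.066,"jaw": 0},
    {"delta_pos": [36.9,-10.1,0.4],"yaw": -0.066,"jaw": 0},
    {"delta_pos": [36.9,-10.1,0.4],"yaw": -0.066,"jaw": 0},
    {"delta_pos": [36.9,-10.1,0.4],"yaw": -0.066,"jaw": 0},
    {"delta_pos": [36.9,-10.1,0.4],"yaw": -0.066,"jaw": 0},
  ],
)

```text
clock: 12.65
eef_pos: [365.9, 364.1, 250.6]
tcp_rot: [-3.14, 0.0, 1.79]
contact_force: [0.1, 0.7, 0.2]
opening: -0.002
grasp_force: 0.0
```

Call:
play_rows(
  steps=[
    {"delta_pos": [0,0,0],"yaw": 0,"jaw": 0},
    {"delta_pos": [0,0,0],"yaw": 0,"jaw": 0},
    {"delta_pos": [0,0,0],"yaw": 0,"jaw": 0},
    {"delta_pos": [0,0,0],"yaw": 0,"jaw": 0},
    {"delta_pos": [0,0,0],"yaw": 0,"jaw": 0},
    {"delta_pos": [0,0,0],"yaw": 0,"jaw": 0},
    {"delta_pos": [0,0,0],"yaw": 0,"jaw": 0},
    {"delta_pos": [0,0,0],"yaw": 0,"jaw": 0},
  ],
)

```text
clock: 13.45
eef_pos: [368.0, 361.9, 251.8]
tcp_rot: [3.142, -0.0, 1.79]
contact_force: [-0.5, -0.8, 0.6]
opening: -0.002
grasp_force: 0.0
```

```bash
python3 go.py 367 361 130 102.8; python3 - <<'E'
from m import *
p,d=vision.grab_frame("side");cv2.imwrite("pics/s4.png",cv2.resize(p[190:390,200:460,::-1],None,fx=2.9,fy=2.9,interpolation=2))
for o in vision.landmark_of("side","valve_grip")+vision.landmark_of("side","valve_pivot"): print(np.round(o["uv"],1),round(o["conf"],2))
c=vision.calibration("side");K=np.array(c["mtx"]);T=np.linalg.inv(np.array(c["extrinsics"]))
for z in(55,140):
    q=K@(T@[432.5,375.5,z,1])[:3];print(q[:2]/q[2])
E
```

```text
t 13.45 p [368.  361.9 251.8] yaw 102.58 rp [ 3.142 -0.   ] F [-0.5 -0.8  0.6] open -0.002 q [ 0.77  0.16  1.84 -0.    1.14  0.55]
cm [-0.06 -0.12 12.18] yaw -0.0038
[383.7 287.9] 0.85
[278.  253.3] 0.69
[274.2 295.4] 0.52
[181.8 281.7] 0.51
[190.9 300.8] 0.97
[376.6 313.8] 0.86
[277.1 314.7] 0.71
[277.80618106 316.75064453]
[274.94972278 299.44157563]
```

View pics/s4.png

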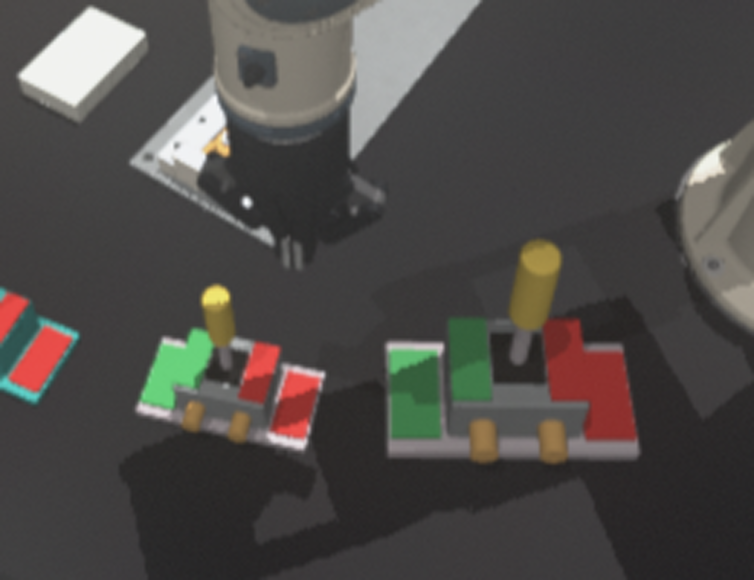

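The closed fingers at (292,250) hang on the red side of the small valve's lever (217,315), clear of everything. I descend and approach.

Call:
play_rows(
  steps=[
    {"delta_pos": [0,0,4],"yaw": 0,"jaw": 0},
    {"delta_pos": [0,0,8],"yaw": 0,"jaw": 0},
    {"delta_pos": [0,0,10],"yaw": 0,"jaw": 0},
    {"delta_pos": [0,0,11],"yaw": 0,"jaw": 0},
    {"delta_pos": [0,0.7,11],"yaw": 0,"jaw": 0},
    {"delta_pos": [0,1.5,11],"yaw": 0,"jaw": 0},
    {"delta_pos": [0,2.2,11],"yaw": 0,"jaw": 0},
    {"delta_pos": [0,2.8,11],"yaw": 0,"jaw": 0},
  ],
)

```text
clock: 14.4
eef_pos: [396.8, 368.9, 143.0]
tcp_rot: [3.139, -0.001, 1.791]
contact_force: [0.5, 0.4, -0.3]
opening: 0.003
grasp_force: 0.0
```

Call:
play_rows(
  steps=[
    {"delta_pos": [0,0.4,0],"yaw": 0,"jaw": 0},
    {"delta_pos": [0,0.8,0],"yaw": 0,"jaw": 0},
    {"delta_pos": [0,1.2,0],"yaw": 0,"jaw": 0},
    {"delta_pos": [0,1.6,0],"yaw": 0,"jaw": 0},
    {"delta_pos": [0,2,0],"yaw": 0,"jaw": 0},
    {"delta_pos": [0,2.4,0],"yaw": 0,"jaw": 0},
    {"delta_pos": [0,2.8,0],"yaw": 0,"jaw": 0},
    {"delta_pos": [0,2.8,0],"yaw": 0,"jaw": 0},
  ],
)

```text
clock: 15.2
eef_pos: [422.9, 374.2, 141.7]
tcp_rot: [-3.141, 0.0, 1.791]
contact_force: [-1.9, -1.1, 2.2]
opening: -0.003
grasp_force: 0.8
```

```bash
python3 go.py 447.4 379 142 102.8; python3 -c "
from m import *
p,d=vision.grab_frame('side')
cv2.imwrite('pics/s5.png',cv2.resize(p[210:350,210:370,::-1],None,fx=4,fy=4,interpolation=2))"
```

```text
t 15.2 p [422.9 374.2 141.7] yaw 102.6 rp [-3.141  0.   ] F [-1.9 -1.1  2.2] open -0.003 q [ 0.72  0.36  1.84 -0.    0.94  0.5 ]
cm [-0.07  2.5  -0.03] yaw -0.0036
```

View pics/s5.png

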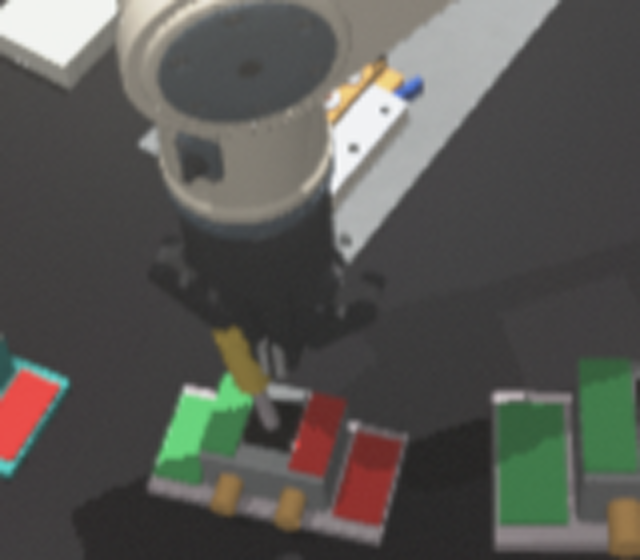

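The lever at (240,360) is starting to lean green with the fingers behind it. I push further in small steps, watching the force.

Call:
play_rows(
  steps=[
    {"delta_pos": [0,0.2,0],"yaw": 0,"jaw": 0},
    {"delta_pos": [0,0.4,0],"yaw": 0,"jaw": 0},
    {"delta_pos": [0,0.6,0],"yaw": 0,"jaw": 0},
    {"delta_pos": [0,0.8,0],"yaw": 0,"jaw": 0},
    {"delta_pos": [0,1,0],"yaw": 0,"jaw": 0},
    {"delta_pos": [0,1.2,0],"yaw": 0,"jaw": 0},
    {"delta_pos": [0,1.2,0],"yaw": 0,"jaw": 0},
    {"delta_pos": [0,1.2,0],"yaw": 0,"jaw": 0},
  ],
)

```text
clock: 16.05
eef_pos: [434.2, 376.8, 141.7]
tcp_rot: [-3.141, 0.0, 1.791]
contact_force: [-3.0, -1.1, -0.5]
opening: -0.002
grasp_force: 1.3
```

Call:
play_rows(
  steps=[
    {"delta_pos": [0,0.2,0],"yaw": 0,"jaw": 0},
    {"delta_pos": [0,0.4,0],"yaw": 0,"jaw": 0},
    {"delta_pos": [0,0.6,0],"yaw": 0,"jaw": 0},
    {"delta_pos": [0,0.7,0],"yaw": 0,"jaw": 0},
    {"delta_pos": [0,0.7,0],"yaw": 0,"jaw": 0},
    {"delta_pos": [0,0.7,0],"yaw": 0,"jaw": 0},
    {"delta_pos": [0,0.7,0],"yaw": 0,"jaw": 0},
    {"delta_pos": [0,0.7,0],"yaw": 0,"jaw": 0},
  ],
)

```text
clock: 16.85
eef_pos: [441.1, 378.4, 141.8]
tcp_rot: [3.142, -0.0, 1.791]
contact_force: [-3.9, -0.7, -0.6]
opening: 0.006
grasp_force: 1.6
```

```bash
python3 go.py 447.4 379 142 102.8; python3 -c "
from m import *
p,d=vision.grab_frame('side')
W=cloud('side',d);p=p.astype(int);R,G,B=[p[...,i] for i in range(3)]
x,y,z=[W[...,i] for i in range(3)]
m=(x>400)&(x<540)&(y>330)&(y<430)&(z>80)&(R>B*1.8)&(G>B*1.6)&(R>G)
u=(W[...,:2]-[432.5,375.5])@[.975,.2215]
print(m.sum())
for lo in range(90,180,10):
    s=m&(z>=lo)&(z<lo+10)
    if s.sum()>2: print(lo,s.sum(),np.percentile(u[s],[5,50,95]).round(1))"
```

```text
t 16.85 p [441.1 378.4 141.8] yaw 102.61 rp [ 3.142 -0.   ] F [-3.9 -0.7 -0.6] open 0.006 q [ 0.71  0.39  1.81 -0.    0.95  0.49]
cm [-0.08  0.63 -0.02] yaw -0.0034
111
110 11 [10.  14.3 22.5]
120 21 [12.  19.7 26.8]
130 12 [16.5 20.9 28.3]
140 14 [21.3 25.3 30.1]
150 19 [24.6 27.3 34.2]
160 30 [27.6 33.4 40.7]
```

Call:
play_rows(
  steps=[
    {"delta_pos": [0,0.2,0],"yaw": 0,"jaw": 0},
    {"delta_pos": [0,0.4,0],"yaw": 0,"jaw": 0},
    {"delta_pos": [0,0.6,0],"yaw": 0,"jaw": 0},
    {"delta_pos": [0,0.8,0],"yaw": 0,"jaw": 0},
    {"delta_pos": [0,0.9,0],"yaw": 0,"jaw": 0},
    {"delta_pos": [0,0.9,0],"yaw": 0,"jaw": 0},
    {"delta_pos": [0,0.9,0],"yaw": 0,"jaw": 0},
    {"delta_pos": [0,0.9,0],"yaw": 0,"jaw": 0},
  ],
)

```text
clock: 17.7
eef_pos: [449.9, 380.3, 141.8]
tcp_rot: [-3.141, 0.0, 1.791]
contact_force: [-5.0, -1.7, -1.1]
opening: 0.0
grasp_force: 2.1
```

```bash
python3 go.py 447.4 379 142 102.8; python3 -c "
from m import *
p,d=vision.grab_frame('side')
W=cloud('side',d);p=p.astype(int);R,G,B=[p[...,i] for i in range(3)]
x,y,z=[W[...,i] for i in range(3)]
m=(x>400)&(x<540)&(y>330)&(y<430)&(z>80)&(R>B*1.8)&(G>B*1.6)&(R>G)
u=(W[...,:2]-[432.5,375.5])@[.975,.2215]
for lo in range(90,180,10):
    s=m&(z>=lo)&(z<lo+10)
    if s.sum()>2: print(lo,s.sum(),np.percentile(u[s],[5,50,95]).round(1))
cv2.imwrite('pics/s6.png',cv2.resize(p[210:350,210:370,::-1].astype(np.uint8),None,fx=4,fy=4,interpolation=2))"
```

```text
t 17.7 p [449.9 380.3 141.8] yaw 102.6 rp [-3.141  0.   ] F [-5.  -1.7 -1.1] open 0.0 q [0.7  0.4  1.79 0.   0.95 0.48]
cm [-0.07 -0.27 -0.02] yaw -0.0035
110 20 [14.3 19.1 27.8]
120 25 [19.3 25.4 33.9]
130 9 [28.  31.3 36.5]
140 19 [30.3 34.8 41.6]
150 30 [34.4 42.8 51.4]
160 16 [36.3 41.4 44.8]
```

View pics/s6.png

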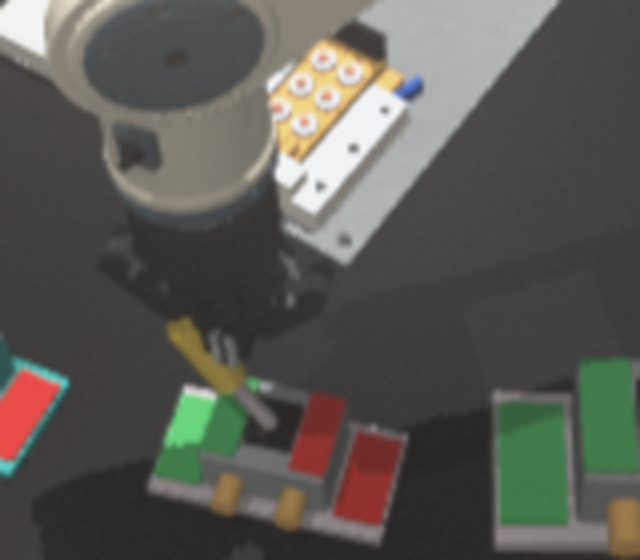

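The lever at (205,355) now leans far to green, about 0.45 rad. I nudge it 1.5 mm more and hold over 2 s.

Call:
play_rows(
  steps=[
    {"delta_pos": [0,0.15,0],"yaw": 0,"jaw": 0},
    {"delta_pos": [0,0.15,0],"yaw": 0,"jaw": 0},
    {"delta_pos": [0,0.15,0],"yaw": 0,"jaw": 0},
    {"delta_pos": [0,0.15,0],"yaw": 0,"jaw": 0},
    {"delta_pos": [0,0.15,0],"yaw": 0,"jaw": 0},
    {"delta_pos": [0,0.15,0],"yaw": 0,"jaw": 0},
    {"delta_pos": [0,0.15,0],"yaw": 0,"jaw": 0},
    {"delta_pos": [0,0.15,0],"yaw": 0,"jaw": 0},
  ],
)

```text
clock: 18.55
eef_pos: [451.3, 380.6, 141.7]
tcp_rot: [-3.141, 0.0, 1.791]
contact_force: [-5.5, -1.2, -0.6]
opening: -0.002
grasp_force: 2.2
```

Call:
play_rows(
  steps=[
    {"delta_pos": [0,0,0],"yaw": 0,"jaw": 0},
    {"delta_pos": [0,0,0],"yaw": 0,"jaw": 0},
    {"delta_pos": [0,0,0],"yaw": 0,"jaw": 0},
    {"delta_pos": [0,0,0],"yaw": 0,"jaw": 0},
    {"delta_pos": [0,0,0],"yaw": 0,"jaw": 0},
    {"delta_pos": [0,0,0],"yaw": 0,"jaw": 0},
    {"delta_pos": [0,0,0],"yaw": 0,"jaw": 0},
    {"delta_pos": [0,0,0],"yaw": 0,"jaw": 0},
  ],
)

```text
clock: 19.35
eef_pos: [451.3, 380.6, 141.7]
tcp_rot: [-3.141, 0.0, 1.791]
contact_force: [-5.3, -1.6, -0.3]
opening: 0.001
grasp_force: 2.2
```

Call:
play_rows(
  steps=[
    {"delta_pos": [0,0,0],"yaw": 0,"jaw": 0},
    {"delta_pos": [0,0,0],"yaw": 0,"jaw": 0},
    {"delta_pos": [0,0,0],"yaw": 0,"jaw": 0},
    {"delta_pos": [0,0,0],"yaw": 0,"jaw": 0},
    {"delta_pos": [0,0,0],"yaw": 0,"jaw": 0},
    {"delta_pos": [0,0,0],"yaw": 0,"jaw": 0},
    {"delta_pos": [0,0,0],"yaw": 0,"jaw": 0},
    {"delta_pos": [0,0,0],"yaw": 0,"jaw": 0},
  ],
)

```text
clock: 20.15
eef_pos: [451.3, 380.6, 141.7]
tcp_rot: [-3.141, 0.0, 1.791]
contact_force: [-5.2, -1.7, -0.4]
opening: 0.002
grasp_force: 2.2
```

Call:
play_rows(
  steps=[
    {"delta_pos": [0,0,0],"yaw": 0,"jaw": 0},
    {"delta_pos": [0,0,0],"yaw": 0,"jaw": 0},
    {"delta_pos": [0,0,0],"yaw": 0,"jaw": 0},
    {"delta_pos": [0,0,0],"yaw": 0,"jaw": 0},
    {"delta_pos": [0,0,0],"yaw": 0,"jaw": 0},
    {"delta_pos": [0,0,0],"yaw": 0,"jaw": 0},
    {"delta_pos": [0,0,0],"yaw": 0,"jaw": 0},
    {"delta_pos": [0,0,0],"yaw": 0,"jaw": 0},
  ],
)

```text
clock: 20.95
eef_pos: [451.3, 380.6, 141.7]
tcp_rot: [-3.141, 0.0, 1.791]
contact_force: [-4.9, -0.1, -1.1]
opening: -0.001
grasp_force: 2.2
```

Held for about 3 s. I retreat slowly so the lever follows the fingers back to the middle without overshoot, then clear it and lift.

Call:
play_rows(
  steps=[
    {"delta_pos": [0,-0.4,0],"yaw": 0,"jaw": 0},
    {"delta_pos": [0,-0.9,0],"yaw": 0,"jaw": 0},
    {"delta_pos": [0,-1.4,0],"yaw": 0,"jaw": 0},
    {"delta_pos": [0,-1.9,0],"yaw": 0,"jaw": 0},
    {"delta_pos": [0,-2.4,0],"yaw": 0,"jaw": 0},
    {"delta_pos": [0,-2.9,0],"yaw": 0,"jaw": 0},
    {"delta_pos": [0,-3.4,0],"yaw": 0,"jaw": 0},
    {"delta_pos": [0,-3.8,0],"yaw": 0,"jaw": 0},
  ],
)

```text
clock: 21.75
eef_pos: [413.9, 372.3, 141.7]
tcp_rot: [3.141, 0.0, 1.791]
contact_force: [-0.8, 0.6, 0.7]
opening: 0.001
grasp_force: 0.0
```

Call:
play_rows(
  steps=[
    {"delta_pos": [0,-0.3,0],"yaw": 0,"jaw": 0},
    {"delta_pos": [0,-0.6,0],"yaw": 0,"jaw": 0},
    {"delta_pos": [0,-0.9,0],"yaw": 0,"jaw": 0},
    {"delta_pos": [0,-1.2,0],"yaw": 0,"jaw": 0},
    {"delta_pos": [0,-1.7,0],"yaw": 0,"jaw": 0},
    {"delta_pos": [0,-2.5,0],"yaw": 0,"jaw": 0},
    {"delta_pos": [0,-3.5,0],"yaw": 0,"jaw": 0},
    {"delta_pos": [0,-4.5,0],"yaw": 0,"jaw": 0},
  ],
)

```text
clock: 22.55
eef_pos: [369.3, 362.2, 141.7]
tcp_rot: [-3.141, 0.0, 1.791]
contact_force: [0.7, -0.3, -0.4]
opening: -0.0
grasp_force: 0.0
```

Call:
play_rows(
  steps=[
    {"delta_pos": [0,0,-2],"yaw": 0,"jaw": 0},
    {"delta_pos": [0,0,-5],"yaw": 0,"jaw": 0},
    {"delta_pos": [0,0,-9],"yaw": 0,"jaw": 0},
    {"delta_pos": [0,0,-12],"yaw": 0,"jaw": 0},
    {"delta_pos": [0,0,-12],"yaw": 0,"jaw": 0},
    {"delta_pos": [0,0,-12],"yaw": 0,"jaw": 0},
    {"delta_pos": [0,0,-12],"yaw": 0,"jaw": 0},
    {"delta_pos": [0,0,-12],"yaw": 0,"jaw": 0},
  ],
)

```text
clock: 23.35
eef_pos: [369.6, 362.0, 260.4]
tcp_rot: [-3.14, 0.001, 1.791]
contact_force: [0.4, 0.5, -0.2]
opening: -0.0
grasp_force: 0.0
```

```bash
python3 go.py 447.4 379 142 102.8; python3 chk.py | grep plate; python3 -c "
from m import *
f=np.load('side3.npz');p,d=f['p'].astype(int),f['d']
W=cloud('side',d);R,G,B=[p[...,i] for i in range(3)]
x,y,z=[W[...,i] for i in range(3)]
m=(x>390)&(x<540)&(y>330)&(y<430)&(z>80)&(R>B*1.8)&(G>B*1.6)&(R>G)
u=(W[...,:2]-[432.5,375.5])@[.975,.2215]
for lo in range(90,180,10):
    s=m&(z>=lo)&(z<lo+10)
    if s.sum()>2: print(lo,s.sum(),np.percentile(u[s],[5,50,95]).round(1))
"
```

```text
t 23.35 p [369.6 362.  260.4] yaw 102.61 rp [-3.14e+00  1.00e-03] F [ 0.4  0.5 -0.2] open -0.0 q [0.77 0.16 1.83 0.   1.16 0.55]
cm [-0.04  7.97 11.84] yaw -0.0033
top plate 57 X [-26.8  20.2] Y [-25.7 -22.2 -17.5]
110 5 [-4.7 -1.1  3.5]
120 18 [-9.6 -3.8  5.5]
130 18 [-9.5 -3.4  7.3]
140 22 [-9.8 -4.4  5.9]
150 20 [-9.5 -2.9  5.4]
160 69 [-8.1 -0.1  9.6]
170 11 [-7.   0.   5.9]
```

The lever is upright again, the carrier is still home and the robot is clear of everything.

```bash
python3 -c "
from rig import r
print(r.sign_off())"
```

```text
the job is handed in; nothing more can be done
None
```

The carrier is fully home against the end stop, confirmed by a 38 N push from behind. The lever was then pushed to about 0.45 rad on its green side, held for about 3 s and sprang back upright. The job is handed in at about 23.5 s, with no verdict returned. I never touched the beaker, box or jar.

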